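Take the sanded vase off the bench wheel

TASK

The foot of the vase has been sanded and the wheel is at rest: first throw the wheel's hand lever back into its marked stop notch, where it stands upright. Then draw the upside-down vase straight up out of its chuck until its neck is clear, turn it onto its side so that it lies about level in the gripper and the foot ring can be looked at, and finish still holding it so, steady in the air with all of it at least 15 cm above the bench. Leave the other ware and the sanding block alone.

Things in the scene. Friction and masses are not known exactly. Their poses are not given: they have to be found in the camera images.
- lever (a joint): Hand lever of the wheel; angle in rad about the y axis of lever_pivot. 0 = upright, in the stop notch; positive = leaning along that point's +x (away from the robot), negative = towards the robot; travel -0.6 to 0.6. Starts at 0.3 to 0.5. Outside the notch it stays where it is left (about 1 N at the knob moves it).
- lever_knob (a point): Centre of the lever's black ball knob, 30 mm in diameter, 125 mm from the lever's axis, 173 mm above the bench when upright. Below the ball (20 mm under its centre) the lever is a round rod 10 mm thick, 35 mm long, then a fork 22 mm wide. Its z axis runs up along the lever.
- lever_pivot (a point): Point on the lever's axis, 48 mm above the bench, over the middle of the grey console (170 x 70 x 45 mm, fixed on the bench left or right of the wheel). z up; the lever swings in its x-z plane; y is the axis, along the console's short side.
- vase: Bisque bud vase, buff, 140 mm long, 0.17 to 0.31 kg, upside down in the chuck. Origin at the middle of its mouth; z axis from mouth to foot (up at the start). Along z: lip 30 mm wide to 4 mm, neck 24 mm wide to 34, round shoulder to 54 mm wide at 58, straight round body 54 mm wide from 58 to 122, rounded in to the foot, 42 mm wide, at 140.
- vase_middle (a point): Point on the vase's axis in the straight body, 90 mm from the mouth, near its centre of mass; all the body about it is free to grip.
- vase_mouth (a point): Middle of the vase's mouth (its lowest point at the start).
- vase_foot (a point): Middle of the vase's foot (its highest point at the start, about 209 mm above the bench).
- chuck_rim (a point): Centre of the chuck's rim, 109 mm above the bench. The chuck is an upright terracotta tube 65 mm tall, 60 mm wide at the rim, 80 mm at the base, bore 40 mm, fixed on the wheel head. The vase only rests in it by its shoulder; the mouth hangs free inside, 40 mm below the rim, with 5 mm to spare round the lip.
- deck: Wheel, fixed: grey deck plate 320 x 320 x 12 mm with an aluminium wheel head 250 mm in diameter whose top is 44 mm above the bench, and the chuck. The wheel does not turn. Origin on the bench under the chuck.
- bowl: Bystander: loose bisque bowl 116 mm wide, 55 mm high, beside the wheel on the side away from the console. Origin under its middle.
- mug: Bystander: loose bisque mug 76 mm wide, 85 mm high, beyond the wheel. Origin under its middle.
- vase_done: Bystander: a second vase of the same shape, already finished, standing on its foot beyond the wheel, mouth up. Origin under its foot.
- sander: Bystander: loose hardwood sanding block 90 x 45 x 28 mm lying on the bench beyond the wheel, between mug and second vase. Origin under its middle.
- stop_notch (a point): Bottom of the stop notch on the top of the lever's steel sector (radius 40 mm), marked by white lines on sector and console. A low tooth at 0.15 rad either side; a spring plunger on the lever rides over it with 4 to 6 N at the knob, drops in the notch and holds the lever within 0.02 rad of upright. Pushed too far it rides out over the other tooth.
Things that resemble listed ones, but are neither listed nor needed, are in the scene too. What is shaped like the vase but blue is not meant.

How it is judged:
By the outcome, as a careful person would: the job done as asked, in the order asked, and still so for the second after the job is handed in, while the arm keeps its last pose, push and grip.
It also fails if it takes over 48 s, if anything falls off the work surface, if the arm or the gripper's body presses on something with over 40 N, if the wrist force passes 120 N, or if a joint passes its speed limit or range.

ROBOT

A 6-joint arm with a two-finger parallel gripper is mounted at the origin on the work surface. World frame = base frame: x ahead of the robot, y to its left, z up, the work surface at z = 0. Lengths are in m, angles in rad, forces in N, time in s.
With the tool pointing down it reaches from about 0.425 to 0.95 m from the base axis. Payload 3.5 kg.
Tool frame: the origin (TCP) lies between the finger pads; the fingertips stand 17 mm ahead of it and the grasp point (between the pads) lies 2 mm behind it (bot.tcp_to_tips is the distance from the TCP to the fingertips, in m); z points along the fingers, y is the line along which they close (so a half turn about z gives the same grasp; the last joint's range is limited). The gripper opens to 85 mm and grips with 20 to 120 N. Pads are 22 mm wide; open, the fingers measure 114 mm over their backs; the gripper's body (76 mm by 85 mm) begins 54 mm behind the grasp point. The pads swing forward as they close: fully open they stand 13 mm farther back than shut.
Start: joints at [1.13, 0.286, 1.577, -0, 1.279, -0.15], TCP at [0.193, 0.647, 0.217] pointing down, gripper open.
Joint ranges: [-2.77, 2.77], [-0.9, 2.22], [0.21, 2.48], [-1.53, 4.67], [0.24, 2.81], [-2.84, 2.84]. Speed limits (rad/s): [2.79, 2.79, 3.14, 3.14, 3.14, 3.14].

INTERFACE

Orientations are given as [roll, pitch, yaw] about the fixed x, y, z axes, in that order (R = Rz(yaw) Ry(pitch) Rx(roll)).
In Python, from plant import bot, imaging, close_job gives the robot as it stands. The module is installed in compiled form; this text tells all that it offers.
- The arm moves only by the tool step_arm, never from a script. Its argument "motion" is a list of rows, each an object with "linear": the shift along the tool's x, y, z in cm, a list of three; "delta_rot": the turn, a rotation vector about the tool's x, y, z in rad, a list of three; "fingers": the opening, from 0 (shut) to 1 (fully open). A call has 1 to 20 rows; each row is the pose to reach, as a shift and turn from the pose commanded when the call began, along the tool's axes at that moment; what a row does not reach only later rows make up. A row lasts 1/8 s, in which the tool goes at most 62.5 mm and 10.7 degrees, less where a joint would pass 70% of its speed; a pose out of reach is approached as far as the arm can. A call with a gripper value outside its range is refused whole. The fingers move at their own pace and stop on an object; "newtons" is the grip in N (left out, the last holds). Time passes only in rows, so rows that repeat a pose let the fingers close. It gives the time, the measured TCP pose, the force, the opening and the grip force at its end, in the units of the state.
- bot.observe(): the state, without advancing time (a new reading comes with each control period).
- imaging.grab_frame(name): name is "scene" or "top"; returns a dict with "pixels" (400x640x3 uint8, red, green, blue), "vfov" (degrees; the focal length in pixels is half the picture's height over the tangent of half this angle, whatever the lens; pixels are square), "cx", "cy" (the principal point, pixels), "k1" (the pictures are not rectified: a ray, as slopes to the right and down, at radius r is drawn at 1 + k1 r^2 times it, then the intrinsics apply), "camera_from_world" (4x4, takes a point from world to camera coordinates). Camera axes: x right, y down, z forward; pixel columns grow to the right and rows downward; lengths in m; the calibration is good to about 2 mm. A picture is of the moment at which its call begins. There is no depth.
- close_job(): hands the job in; it is judged then, once.
Trained networks look in a picture, given as the dict that the camera call returned (one of the last four; its "shot" number tells which), for a name from the list of things; names that differ only in an ending like _2 or _b are one class to them, and where a whole thing is asked for, a point or a joint stands for the part that bears it (a point fixed in the world has none). Each returns a list of dicts, best first, with "score" (0 to 1); they miss things now and then, are a little off and sometimes report something else, mostly with a low value. They report only what shows in the picture. A call takes as long as a camera call. They do not tell look-alikes from the thing itself.
- imaging.find_in(picture, thing): "at" ([x, y, z] in m, in world coordinates, good to about 4 mm: the middle of the surface that is visible of it).
- imaging.trace(picture, thing): "mask" (400x640 bool, what is visible of it).
The state is a dict: "time_s": time; "joint_positions": joint angles; "qd": joint speeds; "effort": joint torques, N m; "ee_pos": TCP position; "tool_rot": TCP orientation; "force": force on the tool from outside, world axes, zero at the start; "ft_torque": the same for the moment, N m; "width": finger opening in m; "gripper_force": force on a finger pad.
Only numpy, scipy, OpenCV 4.12 (cv2) and the standard library are available. Lean on these libraries where they do the work, as an engineer would, in place of code of your own. Each camera call takes 0.05 s, during which the arm holds its last target. There are 200 camera calls.

## Working session

There is one attempt and no reset: what is moved stays moved. The work goes in short steps, Python scripts to look and compute and a tool call to move; the robot and the scene stay as the last step left them, time stands still between calls to the robot, and variables do not carry over. Pictures are saved under pics/ and viewed, at most 10 in all, crops included, and the job is handed in when it is done.

Besides the shell and the picture viewer there is one more tool, called after ">>>" as name(argument=value, ...) on one line, values as JSON. step_arm: Moves the arm, as the interface text tells. Its arguments: {"type":"object","properties":{"motion":{"type":"array"},"newtons":{"type":"number"}},"required":["motion"]}

```bash
mkdir -p pics; cat > h.py <<'E'
import numpy as np, cv2
from plant import bot, imaging, close_job
from scipy.spatial.transform import Rotation as R
def proj(f,p):
    c=f["camera_from_world"]@np.append(p,1); a=c[:2]/c[2]; F=200/np.tan(np.radians(f["vfov"])/2)
    a=a*(1+f["k1"]*(a@a)); return a*F+[f["cx"],f["cy"]]
def ray(f,uv):
    F=200/np.tan(np.radians(f["vfov"])/2); d=(np.array(uv,float)-[f["cx"],f["cy"]])/F; a=d.copy()
    for _ in range(20): a=d/(1+f["k1"]*(a@a))
    T=np.linalg.inv(f["camera_from_world"]); v=T[:3,:3]@np.append(a,1); return T[:3,3],v/np.linalg.norm(v)
def atz(f,uv,z):
    o,v=ray(f,uv); return o+v*(z-o[2])/v[2]
def tri(f,a,g,b):
    o1,v1=ray(f,a);o2,v2=ray(g,b)
    s=np.linalg.lstsq(np.c_[v1,-v2],o2-o1,rcond=None)[0]
    p,q=o1+s[0]*v1,o2+s[1]*v2; return (p+q)/2,np.linalg.norm(p-q)
def save(f,n): cv2.imwrite("pics/"+n,f["pixels"][:,:,::-1])
E
python3 - <<'E'
from h import *
np.set_printoptions(precision=4,suppress=True)
print(bot.observe())
for n in("scene","top"):
    f=imaging.grab_frame(n); save(f,n+"1.png"); print(n,f["vfov"],f["k1"],f["camera_from_world"])
    for t in("lever","lever_knob","lever_pivot","vase","vase_foot","chuck_rim","deck","bowl","mug","vase_done","sander","stop_notch"):
        for d in imaging.find_in(f,t)[:3]: print(t,round(d["score"],2),np.round(d["at"],3),proj(f,d["at"]).round())
E
```

```text
{'time_s': 0.0, 'joint_positions': array([ 1.13  ,  0.2872,  1.5782, -0.    ,  1.2786, -0.15  ]), 'qd': array([-0.0011, -0.0002,  0.0003, -0.0008,  0.0013,  0.0014]), 'effort': array([ -0.0004, -40.5981, -29.2627,  -0.0001,   0.0055,   0.    ]), 'ee_pos': array([0.1932, 0.646 , 0.216 ]), 'tool_rot': array([-3.1392, -0.0003,  2.8508]), 'force': array([-0.3457,  0.5843, -0.091 ]), 'ft_torque': array([ 0.0259,  0.0253, -0.0105]), 'gripper_force': 0.0, 'width': 0.08536570018495414}
scene 51.24880708418582 -0.047998330225126035 [[-0.5899  0.8075 -0.0023  0.3142]
 [ 0.4478  0.3247 -0.8331 -0.1432]
 [-0.6719 -0.4925 -0.5531  1.3921]
 [ 0.      0.      0.      1.    ]]
lever 0.6 [0.507 0.237 0.129] [422. 226.]
lever_knob 0.77 [0.5   0.238 0.131] [424. 224.]
lever_pivot 0.58 [0.506 0.241 0.048] [419. 257.]
vase 0.87 [ 0.61  -0.216  0.12 ] [233. 184.]
vase 0.8 [0.507 0.007 0.17 ] [331. 176.]
vase 0.79 [0.303 0.218 0.101] [449. 192.]
vase_foot 0.76 [0.505 0.007 0.172] [332. 175.]
vase_foot 0.76 [0.3   0.215 0.096] [448. 193.]
vase_foot 0.67 [ 0.607 -0.221  0.114] [233. 185.]
chuck_rim 0.73 [0.5
[... 655 characters left out ...]
    ]]
lever 0.66 [0.499 0.228 0.131] [247. 205.]
lever_knob 0.75 [0.497 0.23  0.132] [246. 205.]
lever_pivot 0.81 [0.473 0.224 0.05 ] [256. 217.]
vase 0.94 [ 0.592 -0.227  0.137] [427. 165.]
vase 0.91 [0.286 0.2   0.14 ] [256. 291.]
vase 0.81 [ 0.482 -0.005  0.206] [339. 207.]
vase_foot 0.87 [ 0.592 -0.235  0.135] [430. 165.]
vase_foot 0.79 [ 0.483 -0.009  0.209] [341. 206.]
vase_foot 0.78 [0.286 0.203 0.139] [255. 291.]
chuck_rim 0.79 [ 0.472 -0.007  0.013] [339. 218.]
deck 0.61 [ 0.471 -0.008  0.011] [340. 218.]
bowl 0.68 [ 0.438 -0.256  0.024] [430. 229.]
mug 0.58 [0.734 0.096 0.038] [302. 126.]
sander 0.8 [ 0.693 -0.017  0.026] [342. 140.]
stop_notch 0.82 [0.466 0.219 0.05 ] [257. 220.]
```

```bash
python3 - <<'E'
import cv2
a=cv2.imread("pics/scene1.png");b=cv2.imread("pics/top1.png")
cv2.imwrite("pics/a.png",cv2.resize(a[120:360,180:520],None,fx=2.3,fy=2.3,interpolation=2))
cv2.imwrite("pics/b.png",cv2.resize(b[100:340,200:480],None,fx=2.4,fy=2.4,interpolation=2))
E
```

```text
(no output)
```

View pics/a.png

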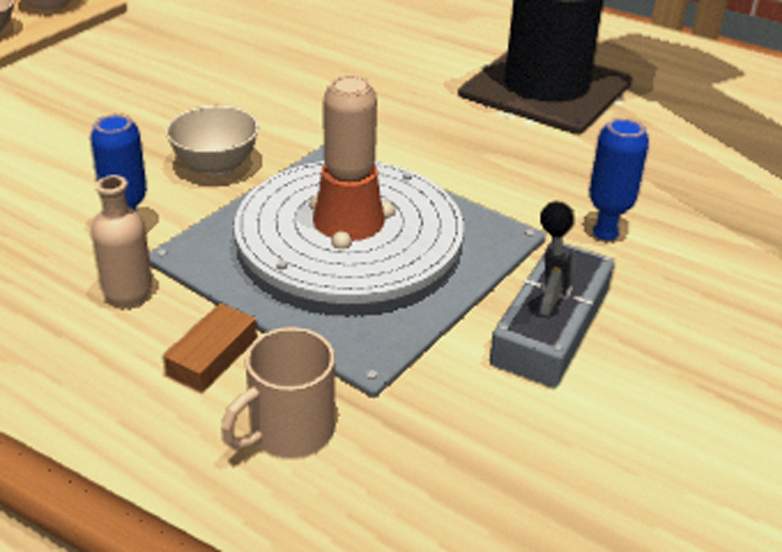

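View pics/b.png

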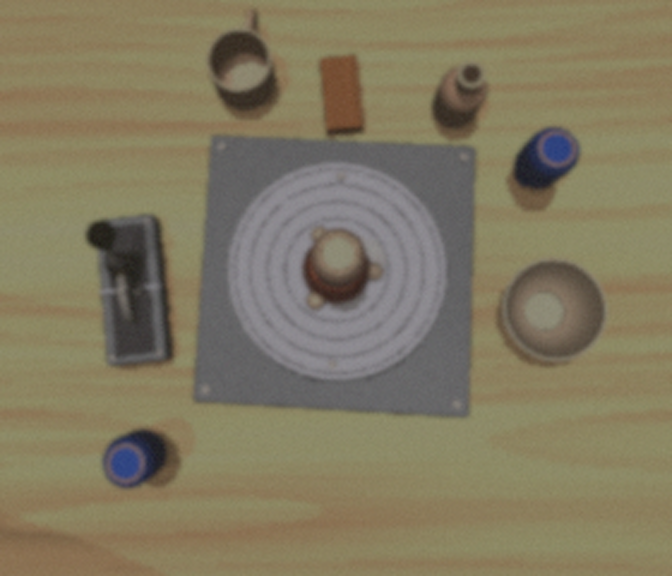

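The candidates shaped like the vase are blue at scene (449,192) and (233,184), buff mouth-up at (232,227), and buff upside down in the chuck at (331,176), which is top (340,205). The last one fits: buff, foot up, in the terracotta chuck. The lever knob is at scene (422,215), top (242,198), leaning away from the robot.

```bash
python3 - <<'E'
from h import *
np.set_printoptions(precision=4,suppress=True)
f=imaging.grab_frame("scene");g=imaging.grab_frame("top")
def dark(fr,c,r):
    im=fr["pixels"].astype(int).max(2); m=np.zeros(im.shape,np.uint8); x,y=c
    m[y-r:y+r,x-r:x+r]=(im[y-r:y+r,x-r:x+r]<45)
    n,l,s,ce=cv2.connectedComponentsWithStats(m); i=1+np.argmax(s[1:,4]); print(s[i],ce[i]); return ce[i]
a=dark(f,(422,214),10); b=dark(g,(242,198),8)
print("knob",tri(f,a,g,b))
# vase pose by fitting silhouette centre: mask of vase in both
for fr,seed in((f,(331,176)),(g,(340,206))):
    for d in imaging.trace(fr,"vase"):
        m=d["mask"]
        if m[seed[1],seed[0]]:
            ys,xs=np.nonzero(m); print("mask",xs.min(),xs.max(),ys.min(),ys.max(),xs.mean(),ys.mean()); 
            for y in range(ys.min(),ys.max()+1,6): r=xs[ys==y]; print(y,r.min(),r.max(),end='; ')
            print(); break
c1=np.hstack([cv2.resize(f["pixels"][145:265,275:395],None,fx=3.3,fy=3.3,interpolation=2),cv2.resize(f["pixels"][195:295,385:465],(320,396),interpolation=2)])
c2=np.hstack([cv2.resize(g["pixels"][185:235,312:372],(390,200+0),interpolation=2)[:, :], cv2.resize(g["pixels"][180:260,230:280],(326,200),interpolation=2)])
w=max(c1.shape[1],c2.shape[1]); c2=cv2.copyMakeBorder(c2,0,0,0,w-c2.shape[1],0) if c2.shape[1]<w else c2; c1=cv2.copyMakeBorder(c1,0,0,0,w-c1.shape[1],0)
cv2.imwrite("pics/c.png",np.vstack([c1,c2])[:,:,::-1])
# console corners guess on top view at z=.045
for p in((100,222),(157,215),(169,358),(108,363)): print(atz(g,np.array(p)/2.4+[200,100],.045))
# white marks
for p in((108,292),(157,287)): print("mark",atz(g,np.array(p)/2.4+[200,100],.045))
for p in((213,136),(474,148),(467,415),(195,402)): print("deck",atz(g,np.array(p)/2.4+[200,100],.012))
E
```

```text
[415 208  14  16 155] [421.5355 214.8903]
[237 193  11  11  79] [242.3924 197.8228]
knob (array([0.5127, 0.2341, 0.1601]), np.float64(0.0008843941621032726))
mask 320 344 153 197 331.63168516649847 174.48738647830476
153 327 337; 159 321 343; 165 320 344; 171 320 344; 177 320 343; 183 320 342; 189 320 342; 195 324 338; 
mask 330 352 196 218 341.0195599022005 207.02200488997556
196 338 345; 202 332 351; 208 330 351; 214 332 349; 
[0.5435 0.2656 0.045 ]
[0.5507 0.1987 0.045 ]
[0.3859 0.183  0.045 ]
[0.3809 0.2529 0.045 ]
mark [0.4618 0.2545 0.045 ]
mark [0.4668 0.1977 0.045 ]
deck [0.652  0.1377 0.012 ]
deck [ 0.631  -0.1761  0.012 ]
deck [ 0.3181 -0.156   0.012 ]
deck [0.3347 0.1579 0.012 ]
```

View pics/c.png

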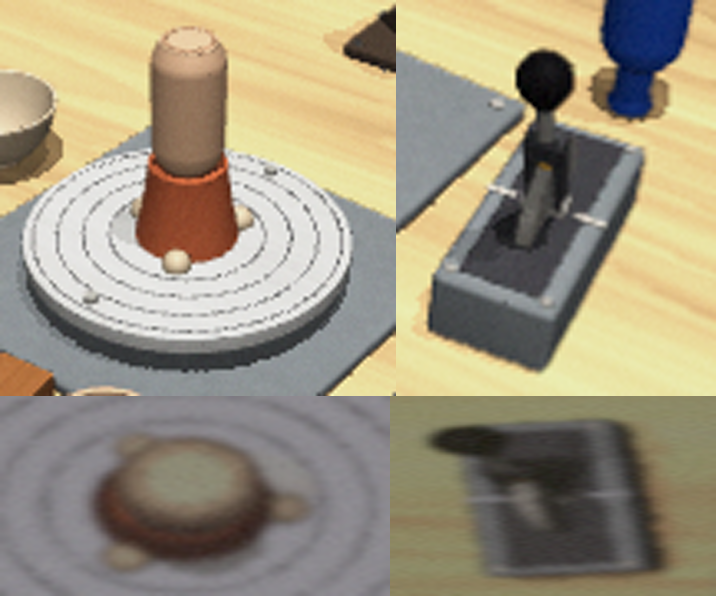

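Enlarged crop: the buff vase stands foot up in the terracotta chuck (foot at scene (332.6,157.4), top (341,204)). The knob leans away from the robot over the white marks, so the angle is about +0.4.

```bash
cat >> h.py <<'E'
np.set_printoptions(precision=4,suppress=True)
def to(p,Rt,p0=None,R0=None):
    s=bot.observe(); R0=R.from_euler('xyz',s["tool_rot"]) if R0 is None else R0; p0=s["ee_pos"] if p0 is None else p0
    l=R0.inv().apply(np.array(p)-p0)*100; print("lin",l.round(2),"rot",(R0.inv()*Rt).as_rotvec().round(3))
def frame(z,y):
    z=np.array(z,float);z/=np.linalg.norm(z);y=np.array(y,float);y-=z*(y@z);y/=np.linalg.norm(y)
    return R.from_matrix(np.c_[np.cross(y,z),y,z])
E
python3 - <<'E'
from h import *
f=imaging.grab_frame("scene");g=imaging.grab_frame("top")
print("foot",tri(f,(332.6,157.4),g,(340.9,204.3)))
for y in (171,183): print("axis",atz(f,(331.6,y),.17))
to((.513,.232,.26),frame((0,0,-1),(1,.087,0)))
E
```

```text
foot (array([ 0.487 , -0.0067,  0.2062]), np.float64(0.004074061588314884))
axis [ 0.4866 -0.0069  0.17  ]
axis [0.5309 0.0242 0.17  ]
lin [-42.5  -30.56  -4.26] rot [ 0.    -0.     1.193]
```

>>> step_arm(motion=[{"linear":[-42.5,-30.5,-4.2],"delta_rot":[0,0,1.19],"fingers":1},{"linear":[-42.5,-30.5,-4.2],"delta_rot":[0,0,1.19],"fingers":1},{"linear":[-42.5,-30.5,-4.2],"delta_rot":[0,0,1.19],"fingers":1},{"linear":[-42.5,-30.5,-4.2],"delta_rot":[0,0,1.19],"fingers":1},{"linear":[-42.5,-30.5,-4.2],"delta_rot":[0,0,1.19],"fingers":1},{"linear":[-42.5,-30.5,-4.2],"delta_rot":[0,0,1.19],"fingers":1},{"linear":[-42.5,-30.5,-4.2],"delta_rot":[0,0,1.19],"fingers":1},{"linear":[-42.5,-30.5,-4.2],"delta_rot":[0,0,1.19],"fingers":1},{"linear":[-42.5,-30.5,-4.2],"delta_rot":[0,0,1.19],"fingers":1},{"linear":[-42.5,-30.5,-4.2],"delta_rot":[0,0,1.19],"fingers":1},{"linear":[-42.5,-30.5,-4.2],"delta_rot":[0,0,1.19],"fingers":1},{"linear":[-42.5,-30.5,-4.2],"delta_rot":[0,0,1.19],"fingers":1}])

```text
time_s: 3.1
ee_pos: [0.5124, 0.2337, 0.2593]
tool_rot: [-3.141, -0.0, 1.663]
force: [0.4, -0.5, -0.1]
width: 0.0857
gripper_force: 0.0
```

>>> step_arm(motion=[{"linear":[0,0,5],"delta_rot":[0,0,0],"fingers":1},{"linear":[0,0,9.9],"delta_rot":[0,0,0],"fingers":1},{"linear":[0,0,9.9],"delta_rot":[0,0,0],"fingers":1},{"linear":[0,0,9.9],"delta_rot":[0,0,0],"fingers":0.2},{"linear":[0,0,9.9],"delta_rot":[0,0,0],"fingers":0.2},{"linear":[0,0,9.9],"delta_rot":[0,0,0],"fingers":0.2},{"linear":[0,0,9.9],"delta_rot":[0,0,0],"fingers":0.2},{"linear":[0,0,9.9],"delta_rot":[0,0,0],"fingers":0.2}], newtons=20)

```text
time_s: 4.1
ee_pos: [0.5141, 0.2328, 0.1616]
tool_rot: [3.139, -0.0, 1.661]
force: [0.7, 0.7, 2.2]
width: 0.017
gripper_force: 2.9
```

```bash
python3 - <<'E'
from h import *
f=imaging.grab_frame("scene");g=imaging.grab_frame("top")
cv2.imwrite("pics/d.png",np.hstack([cv2.resize(f["pixels"][150:290,360:480],(480,560),interpolation=2),cv2.resize(g["pixels"][150:250,210:290],(320,560),interpolation=2)])[:,:,::-1])
print(bot.observe())
E
```

```text
{'time_s': 4.2, 'joint_positions': array([0.2454, 0.0958, 1.9034, 0.    , 1.1398, 0.1555]), 'qd': array([0.0012, 0.0008, 0.0003, 0.0026, 0.0005, 0.0003]), 'effort': array([  0.0977, -29.5891, -25.3589,  -0.0144,   0.2941,  -0.0004]), 'ee_pos': array([0.5141, 0.2328, 0.1615]), 'tool_rot': array([ 3.139 , -0.0004,  1.6607]), 'force': array([1.3301, 0.4865, 3.668 ]), 'ft_torque': array([ 0.0668, -0.1874, -0.0374]), 'gripper_force': 3.3359287306666374, 'width': 0.017252923719769178}
```

View pics/d.png

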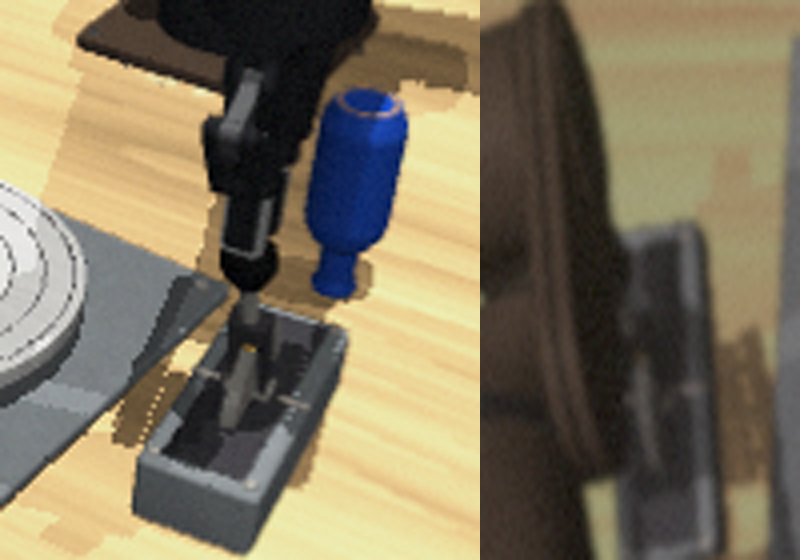

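```bash
python3 - <<'E'
from h import *
f=imaging.grab_frame("scene")
for p in((.5127,.2341,.1601),(.514,.2328,.1635),(.523,.2335,.1445),(.523,.2325,.1565)): print(p,proj(f,p))
im=f["pixels"].astype(int).max(2); print(im[200:226,408:438])
for d in imaging.find_in(f,"lever_knob"): print(d["score"],d["at"])
E
```

```text
(0.5127, 0.2341, 0.1601) [421.3065 214.8996]
(0.514, 0.2328, 0.1635) [420.6575 213.6157]
(0.523, 0.2335, 0.1445) [417.8743 223.4292]
(0.523, 0.2325, 0.1565) [418.1619 218.4848]
[[217 220 217 221 220 233 138 131  92  29  18  20  10  19  16  17  19  49
   86  76  37  18  43 108 146 145 147 128  83  59]
 [218 217 217 218 232 158 144 139  95  31  18  18  19  17  15  18  28  56
   87  77  25  12  53 124 147 149 145 130  63  57]
 [227 225 223 212 154 144 143 138  82  22  19  16  16  23  17  20  31  76
   84  73  26  21  70 139 155 148 146 121  58  61]
 [227 229 229 224 151 148 142 139  80  19  19  11  23  18  14  20  33  73
   86  66  18  22  71 139 155 159 152 131  65  63]
 [230 228 229 224 155 155 148 128  65  22  18  17  13  23  15  20  39  87
   84  53  20  32  85 143 147 146 149 136  68  65]
 [236 233 230 225 155 154 155 131  62  25  16  21  16  17  20  19  49  89
   82  51  14  38  95 136 140 140 146 124  60  59]
 [237 237 236 233 160 154 151 111  52  19  19  22  22  20  18  17  50  89
   75  38  17  49 117 134 134 133 132 138 108  60]
 [229 233 232 174 171 168 159  97  36  16  17  2
[... 1686 characters left out ...]
20 115 112  89]
 [ 69 105 110 106  87  80  82  83  86  97  95   4   8   5   8   6  13  27
   72 111 111 113 117 118 123 124 123 121 114  98]
 [ 78  84  88  85  81  79  82  86  87 120 151 101  19   4  10   3  25  74
  114 115 115 118 114 114 116 119 121 113 114 103]
 [ 82  81  83  82  78  86  82  82  82 135 151 138  55  55  59  65 103 147
  118 114 117 118 116 115 114 113 113 108 109 111]
 [ 82  82  78  80  80  83  85  69  77 120 145 135  60  75  83  83  99 154
  148 151 143 119 116 114 116 114 118 115 112 106]
 [ 80  76  83  84  82  84  72  73 113 145 140  79  56  75  80  80  91 133
  155 153 149 151 153 150 113 116 119 116 116 110]]
0.54 [0.4965, 0.237, 0.1139]
0.36 [0.5042, 0.0058, 0.1738]
```

```bash
python3 - <<'E'
from h import *
print(bot.tcp_to_tips,[a for a in dir(bot) if a[0]!='_'])
g=imaging.grab_frame("top")
f=imaging.grab_frame("scene")
cv2.imwrite("pics/e.png",cv2.resize(f["pixels"][170:235,385:450],(650,600),interpolation=cv2.INTER_NEAREST)[:,:,::-1]*1)
E
python3 -c "
import cv2,numpy as np
a=cv2.imread('pics/e.png').astype(float);cv2.imwrite('pics/e.png',np.clip(255*(a/255)**.5,0,255))"
```

```text
0.017 ['PlanningError', 'observe', 'tcp_to_tips'][ WARN:0@0.038] global loadsave.cpp:1063 imwrite_ Unsupported depth image for selected encoder is fallbacked to CV_8U.
```

View pics/e.png

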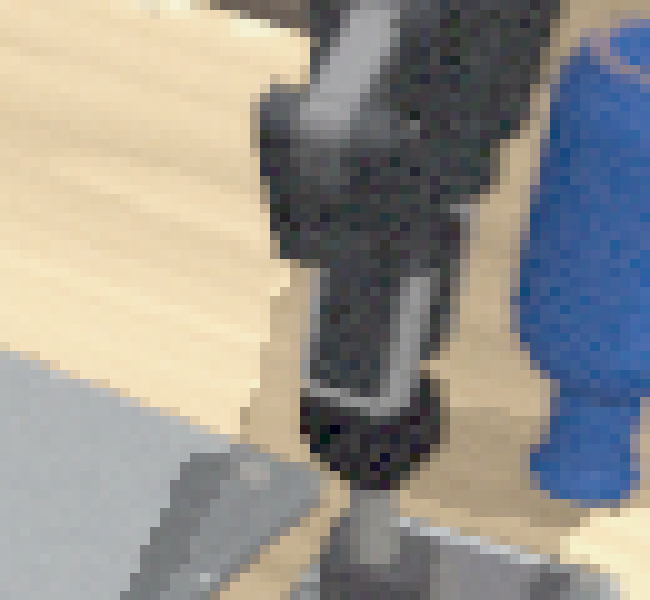

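```bash
python3 - <<'E'
from h import *
f=imaging.grab_frame("scene")
for uv in((415.2,212),(423.5,214.6)):
    o,v=ray(f,uv)
    for x in(.505,.525,.537): print(uv,o+v*(x-o[0])/v[0])
E
```

```text
(415.2, 212) [0.505  0.2174 0.156 ]
(415.2, 212) [0.525  0.225  0.1706]
(415.2, 212) [0.537  0.2297 0.1793]
(423.5, 214.6) [0.505  0.2358 0.1571]
(423.5, 214.6) [0.525  0.2429 0.1717]
(423.5, 214.6) [0.537  0.2472 0.1804]
```

The finger tip shows at about z 0.171 (scene (415..423, 212..215)), so the pads hold only the crown of the ball, higher than the stated tip offset implies. I'll open, go 24 mm lower and close again.

>>> step_arm(motion=[{"linear":[0,0,0],"delta_rot":[0,0,0],"fingers":0.8},{"linear":[0,0,0],"delta_rot":[0,0,0],"fingers":0.8},{"linear":[0,0,0],"delta_rot":[0,0,0],"fingers":0.8},{"linear":[0,0,1.2],"delta_rot":[0,0,0],"fingers":0.8},{"linear":[0,0,2.4],"delta_rot":[0,0,0],"fingers":0.8},{"linear":[0,0,2.4],"delta_rot":[0,0,0],"fingers":0.2},{"linear":[0,0,2.4],"delta_rot":[0,0,0],"fingers":0.2},{"linear":[0,0,2.4],"delta_rot":[0,0,0],"fingers":0.2},{"linear":[0,0,2.4],"delta_rot":[0,0,0],"fingers":0.2}], newtons=20)

```text
time_s: 5.58
ee_pos: [0.5137, 0.2327, 0.1367]
tool_rot: [3.14, -0.0, 1.661]
force: [0.7, -0.1, -1.7]
width: 0.0285
gripper_force: 19.9
```

```bash
python3 - <<'E'
from h import *
f=imaging.grab_frame("scene")
cv2.imwrite("pics/f.png",np.clip(255*(cv2.resize(f["pixels"][170:270,375:475],(600,600),interpolation=2)[:,:,::-1]/255.)**.5,0,255).astype(np.uint8))
s=bot.observe();print(s["ee_pos"],s["force"],s["width"],s["gripper_force"])
E
```

```text
[0.5137 0.2327 0.1367] [ 2.4993 -0.6354 -2.6175] 0.02833274325506529 19.945758283138275
```

View pics/f.png

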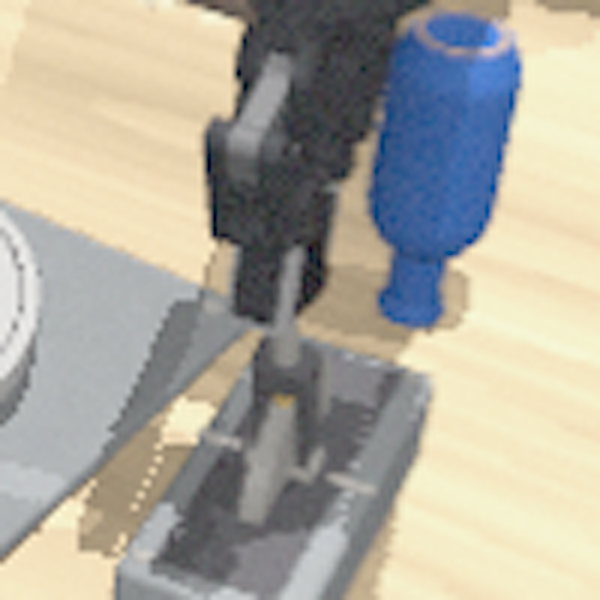

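>>> step_arm(motion=[{"linear":[0,-0.6,-0.23],"delta_rot":[0,0,0],"fingers":0.2},{"linear":[0,-1.26,-0.46],"delta_rot":[0,0,0],"fingers":0.2},{"linear":[0,-1.85,-0.63],"delta_rot":[0,0,0],"fingers":0.2},{"linear":[0,-2.47,-0.77],"delta_rot":[0,0,0],"fingers":0.2},{"linear":[0,-3.1,-0.88],"delta_rot":[0,0,0],"fingers":0.2},{"linear":[0,-3.7,-0.96],"delta_rot":[0,0,0],"fingers":0.2},{"linear":[0,-4.3,-1.0],"delta_rot":[0,0,0],"fingers":0.2},{"linear":[0,-4.95,-1.02],"delta_rot":[0,0,0],"fingers":0.2},{"linear":[0,-4.95,-1.02],"delta_rot":[0,0,0],"fingers":0.2},{"linear":[0,-4.95,-1.02],"delta_rot":[0,0,0],"fingers":0.2}])

```text
time_s: 6.88
ee_pos: [0.4659, 0.228, 0.1495]
tool_rot: [3.135, 0.001, 1.661]
force: [5.0, -2.5, 7.0]
width: 0.0285
gripper_force: 20.6
```

>>> step_arm(motion=[{"linear":[0,0,0],"delta_rot":[0,0,0],"fingers":0.9},{"linear":[0,0,0],"delta_rot":[0,0,0],"fingers":0.9},{"linear":[0,0,0],"delta_rot":[0,0,0],"fingers":0.9},{"linear":[0,0,-4],"delta_rot":[0,0,0],"fingers":0.9},{"linear":[0,0,-8],"delta_rot":[0,0,0],"fingers":0.9},{"linear":[0,0,-14],"delta_rot":[0,0,0],"fingers":0.9},{"linear":[0,0,-20],"delta_rot":[0,0,0],"fingers":0.9},{"linear":[0,0,-20],"delta_rot":[0,0,0],"fingers":0.9}])

```text
time_s: 7.88
ee_pos: [0.4656, 0.2289, 0.3532]
tool_rot: [3.131, -0.002, 1.661]
force: [0.3, -0.3, 0.8]
width: 0.0764
gripper_force: 0.0
```

```bash
python3 - <<'E'
from h import *
f=imaging.grab_frame("scene");g=imaging.grab_frame("top")
cv2.imwrite("pics/g.png",np.vstack([np.hstack([cv2.resize(f["pixels"][180:280,375:475],(400,400),interpolation=2),cv2.resize(g["pixels"][160:260,220:320],(400,400),interpolation=2)]),np.hstack([cv2.resize(f["pixels"][:,40:],(400,200)),cv2.resize(g["pixels"],(400,200))])])[:,:,::-1])
s=bot.observe();print(s["ee_pos"],s["force"],s["tool_rot"],s["joint_positions"])
for fr in (f,g):
  for p in((.4645,.229,.173),(.4645,.229,.048),(.466,.228,.366)): print(p,proj(fr,p))
  for d in imaging.find_in(fr,"lever_knob"): print(d["score"],d["at"])
E
```

```text
[0.4636 0.2283 0.3466] [-0.062  -0.2492 -1.2091] [-3.1413 -0.0001  1.661 ] [ 0.2609 -0.14    1.7959  0.0002  1.4859  0.1706]
(0.4645, 0.229, 0.173) [429.7025 198.2293]
(0.4645, 0.229, 0.048) [421.9488 244.4123]
(0.466, 0.228, 0.366) [443.1934 110.9253]
0.9 [0.4708, 0.2355, 0.125]
(0.4645, 0.229, 0.173) [242.5641 216.9191]
(0.4645, 0.229, 0.048) [253.9399 220.4861]
(0.466, 0.228, 0.366) [217.5676 208.1198]
0.69 [0.468, 0.2255, 0.1776]
```

View pics/g.png

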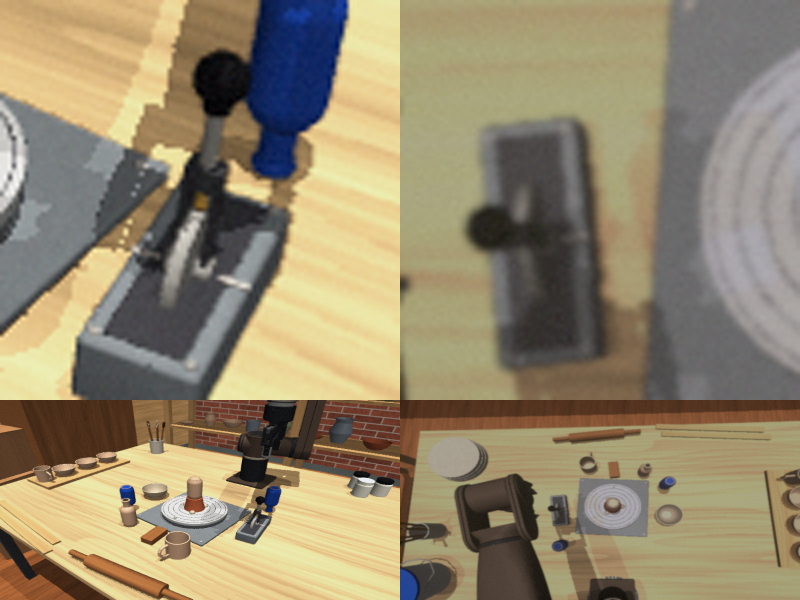

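The lever now stands upright: knob at scene (430,199.5) and top (242,217), against predicted upright (429.7,198.2) and (242.6,216.9). Next is a tilted side approach to the vase from +y, tried out high up first.

```bash
python3 - <<'E'
from h import *
t=np.radians(40)
to((.486,.12,.34),frame((0,-np.cos(t),-np.sin(t)),(1,0,0)))
E
```

```text
lin [-10.96   1.33   0.41] rot [ 0.035 -0.871  0.086]
```

>>> step_arm(motion=[{"linear":[-11,1.3,0.4],"delta_rot":[0.035,-0.87,0.085],"fingers":0.9},{"linear":[-11,1.3,0.4],"delta_rot":[0.035,-0.87,0.085],"fingers":0.9},{"linear":[-11,1.3,0.4],"delta_rot":[0.035,-0.87,0.085],"fingers":0.9},{"linear":[-11,1.3,0.4],"delta_rot":[0.035,-0.87,0.085],"fingers":1},{"linear":[-11,1.3,0.4],"delta_rot":[0.035,-0.87,0.085],"fingers":1},{"linear":[-11,1.3,0.4],"delta_rot":[0.035,-0.87,0.085],"fingers":1},{"linear":[-11,1.3,0.4],"delta_rot":[0.035,-0.87,0.085],"fingers":1},{"linear":[-11,1.3,0.4],"delta_rot":[0.035,-0.87,0.085],"fingers":1},{"linear":[-11,1.3,0.4],"delta_rot":[0.035,-0.87,0.085],"fingers":1}])

```text
time_s: 9.2
ee_pos: [0.4869, 0.1193, 0.3436]
tool_rot: [3.133, 0.869, 1.564]
force: [0.3, 0.3, -0.6]
width: 0.0851
gripper_force: 0.0
```

```bash
python3 - <<'E'
from h import *
f=imaging.grab_frame("scene");g=imaging.grab_frame("top")
s=bot.observe();print(s["time_s"],s["ee_pos"],s["tool_rot"],s["joint_positions"])
Rc=R.from_euler('xyz',s["tool_rot"])
for o in(.017,-.01):
  for y in(-.05,.05):
    p=s["ee_pos"]+Rc.apply([0,y,o]); print(o,y,proj(f,p),proj(g,p))
t=np.radians(40)
to((.486,.085,.24),frame((0,-np.cos(t),-np.sin(t)),(1,0,0)))
gam=lambda i:np.clip(255*(i/255.)**.6,0,255).astype(np.uint8)
cv2.imwrite("pics/k.png",gam(np.hstack([cv2.resize(f["pixels"][40:240,280:480],(400,400),interpolation=2),cv2.resize(g["pixels"][110:290,200:380],(400,400),interpolation=2)])[:,:,::-1]))
E
```

```text
9.3 [0.4868 0.1194 0.3433] [3.1336 0.8696 1.5651] [ 0.4089  0.0588  1.7763 -0.7863  1.6926  0.4711]
0.017 -0.05 [390.7668 109.2507] [283.7828 223.7891]
0.017 0.05 [365.8065 124.5657] [283.9566 173.7601]
-0.01 -0.05 [400.5276 103.3092] [271.8269 223.4219]
-0.01 0.05 [375.8273 118.4589] [272.2298 172.2508]
lin [ 5.67 -0.14  9.29] rot [ 0.004 -0.003 -0.004]
```

View pics/k.png

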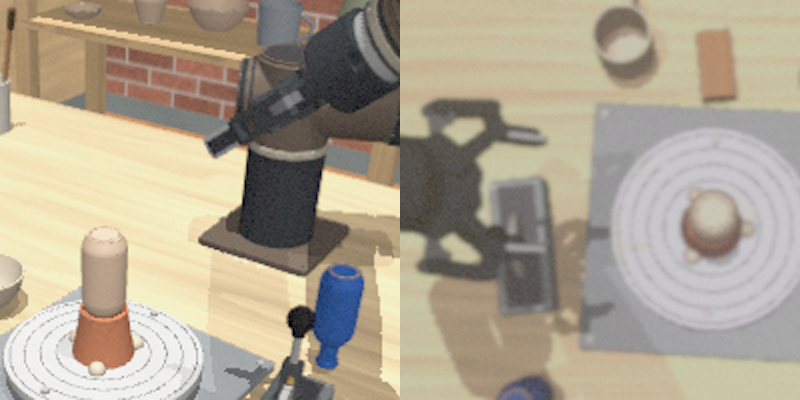

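The near fingertip shows at scene (386,112) and top (265,171). The pads really sit about 28 mm behind the stated tip position along the tool axis, as at the knob. I'll allow for this at the vase.

```bash
python3 - <<'E'
from h import *
t=np.radians(40);F=frame((0,-np.cos(t),-np.sin(t)),(1,0,0))
to((.486,.0446,.2123),F)
to((.486,-.032,.148),F)
E
```

```text
lin [ 5.18 -0.15 14.17] rot [ 0.004 -0.003 -0.004]
lin [ 5.15 -0.19 24.17] rot [ 0.004 -0.003 -0.004]
```

>>> step_arm(motion=[{"linear":[2.6,-0.1,5],"delta_rot":[0,0,0],"fingers":1},{"linear":[5.2,-0.15,10],"delta_rot":[0,0,0],"fingers":1},{"linear":[5.2,-0.15,14.2],"delta_rot":[0,0,0],"fingers":1},{"linear":[5.2,-0.15,17.5],"delta_rot":[0,0,0],"fingers":1},{"linear":[5.2,-0.15,20],"delta_rot":[0,0,0],"fingers":1},{"linear":[5.2,-0.15,22.5],"delta_rot":[0,0,0],"fingers":1},{"linear":[5.2,-0.15,24.2],"delta_rot":[0,0,0],"fingers":1},{"linear":[5.2,-0.15,24.2],"delta_rot":[0,0,0],"fingers":1}])

```text
time_s: 10.3
ee_pos: [0.4856, -0.0324, 0.1463]
tool_rot: [3.138, 0.87, 1.567]
force: [-0.8, 0.7, 0.2]
width: 0.0856
gripper_force: 0.0
```

```bash
python3 - <<'E'
from h import *
f=imaging.grab_frame("scene");g=imaging.grab_frame("top")
s=bot.observe();print(s["time_s"],s["ee_pos"],s["tool_rot"],s["force"])
gam=lambda i:np.clip(255*(i/255.)**.6,0,255).astype(np.uint8)
cv2.imwrite("pics/l.png",gam(np.hstack([cv2.resize(f["pixels"][130:250,280:400],(400,400),interpolation=2),cv2.resize(g["pixels"][160:260,290:390],(400,400),interpolation=2)])[:,:,::-1]))
E
```

```text
10.4 [ 0.4866 -0.0316  0.1475] [3.1338 0.8703 1.5659] [0.122  0.5588 0.4426]
```

View pics/l.png

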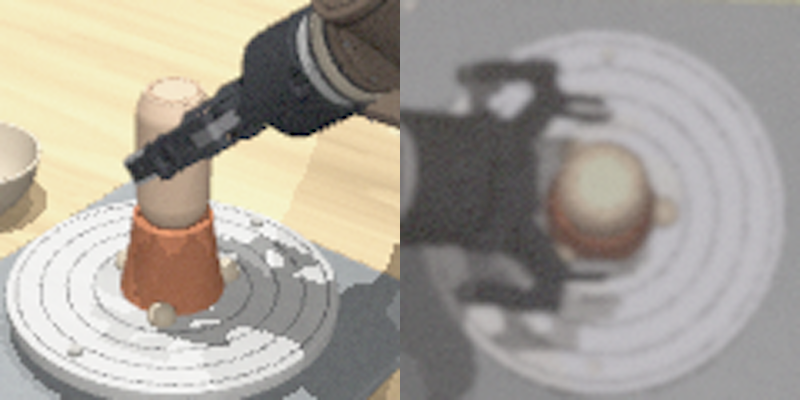

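Top crop: the fingers straddle the vase (finger lines at crop rows 115 and 275, vase centre 198), with the tips just past its axis. I'll go 4 mm further and close.

>>> step_arm(motion=[{"linear":[0,0,0.4],"delta_rot":[0,0,0],"fingers":1},{"linear":[0,0,0.4],"delta_rot":[0,0,0],"fingers":0.5},{"linear":[0,0,0.4],"delta_rot":[0,0,0],"fingers":0.5},{"linear":[0,0,0.4],"delta_rot":[0,0,0],"fingers":0.5},{"linear":[0,0,0.4],"delta_rot":[0,0,0],"fingers":0.5},{"linear":[0,0,0.4],"delta_rot":[0,0,0],"fingers":0.5}], newtons=50)

```text
time_s: 11.15
ee_pos: [0.4864, -0.0346, 0.1446]
tool_rot: [3.135, 0.87, 1.567]
force: [0.1, 2.7, 3.0]
width: 0.0531
gripper_force: 51.9
```

```bash
python3 - <<'E'
from h import *
s=bot.observe();print(s)
R0=R.from_euler('xyz',s["tool_rot"])
print("up",R0.inv().apply([0,0,1]))
E
```

```text
{'time_s': 11.15, 'joint_positions': array([ 0.1327,  0.1391,  2.0859, -0.9256,  1.2504,  0.599 ]), 'qd': array([-0.0009, -0.0009,  0.0004, -0.0009,  0.0006, -0.0001]), 'effort': array([ -1.1779, -27.9889, -22.7392,  -1.4298,   0.7906,   0.0232]), 'ee_pos': array([ 0.4864, -0.0346,  0.1446]), 'tool_rot': array([3.1346, 0.8704, 1.5666]), 'force': array([0.0836, 2.733 , 2.9916]), 'ft_torque': array([ 0.3715,  0.1038, -0.1171]), 'gripper_force': 51.9162654876709, 'width': 0.05313396800498947}
up [-0.7646  0.0045 -0.6445]
```

>>> step_arm(motion=[{"linear":[-0.38,0,-0.32],"delta_rot":[0,0,0],"fingers":0.5},{"linear":[-1.15,0.01,-0.97],"delta_rot":[0,0,0],"fingers":0.5},{"linear":[-2.3,0.01,-1.93],"delta_rot":[0,0,0],"fingers":0.5},{"linear":[-3.82,0.02,-3.22],"delta_rot":[0,0,0],"fingers":0.5},{"linear":[-5.35,0.03,-4.51],"delta_rot":[0,0,0],"fingers":0.5},{"linear":[-7.65,0.04,-6.45],"delta_rot":[0,0,0],"fingers":0.5},{"linear":[-9.94,0.06,-8.38],"delta_rot":[0,0,0],"fingers":0.5},{"linear":[-12.2,0.07,-10.3],"delta_rot":[0,0,0],"fingers":0.5},{"linear":[-14.5,0.09,-12.2],"delta_rot":[0,0,0],"fingers":0.5},{"linear":[-16.0,0.1,-13.5],"delta_rot":[0,0,0],"fingers":0.5},{"linear":[-16.0,0.1,-13.5],"delta_rot":[0,0,0],"fingers":0.5},{"linear":[-16.0,0.1,-13.5],"delta_rot":[0,0,0],"fingers":0.5}])

```text
time_s: 12.65
ee_pos: [0.4858, -0.0346, 0.3523]
tool_rot: [3.139, 0.87, 1.57]
force: [0.1, -0.1, -3.2]
width: 0.0526
gripper_force: 52.6
```

```bash
python3 - <<'E'
from h import *
s=bot.observe();print(s["time_s"],s["ee_pos"],s["tool_rot"],s["joint_positions"],s["force"],s["width"])
f=imaging.grab_frame("scene")
for d in imaging.trace(f,"vase"):
    m=d["mask"]; ys,xs=np.nonzero(m)
    if len(xs): print(d["score"],xs.min(),xs.max(),ys.min(),ys.max(),xs.mean(),ys.mean())
R0=R.from_euler('xyz',s["tool_rot"]);v=R0.inv().apply([0,0,1]);print("vase axis in tool",v)
for t in(40,20,0):
  # tool -> pointing -y, elevation 0, rolled so that foot axis is level
  a=R.from_rotvec(R0.as_matrix()@np.array([0,-1,0])*0)
# candidate A: pitch about world x so tool horizontal, then roll +-90 about tool z
best=[]
for roll in(np.pi/2,-np.pi/2):
    z=np.array([0,-1,0.]); y=np.array([1,0,0.]); F=frame(z,y)*R.from_euler('z',roll)
    print(roll,"rot",(R0.inv()*F).as_rotvec(),"axis world",F.apply(v))
# candidate B: 90deg about closing axis
for a in(1.5708,-1.5708):
    F=R0*R.from_rotvec([0,a,0]); print("B",a,F.apply([0,0,1]),F.apply(v))
# candidate C: minimal rotation about world y(-ish): rotate about world y
for a in(1.5708,-1.5708):
    F=R.from_rotvec([0,a,0])*R0; print("C",a,(R0.inv()*F).as_rotvec(),"z",F.apply([0,0,1]),F.apply(v))
E
```

```text
12.65 [ 0.4858 -0.0346  0.3523] [3.1389 0.8699 1.5696] [ 0.1326 -0.1071  1.9227 -0.862   1.5107  0.2725] [ 0.1007 -0.1476 -3.1795] 0.05262729772987194
0.92 319 346 63 131 332.17027559055117 99.14566929133858
0.86 438 460 171 223 448.2043010752688 194.13500597371566
0.76 219 242 170 209 231.29022082018926 186.5993690851735
vase axis in tool [-0.7642  0.0017 -0.6449]
1.5707963267948966 rot [-0.5472 -0.5495  1.499 ] axis world [-0.7642  0.6449  0.0017]
-1.5707963267948966 rot [ 0.5497 -0.5474 -1.5017] axis world [ 0.7642  0.6449 -0.0017]
B 1.5708 [ 0.0008  0.6449 -0.7642] [ 0.0026 -1.     -0.    ]
B -1.5708 [-0.0008 -0.6449  0.7643] [ 0.0009  1.     -0.    ]
C 1.5708 [ 1.013   0.0014 -1.2005] z [-0.6449 -0.7642 -0.0018] [ 1.  0. -0.]
C -1.5708 [-1.013  -0.0014  1.2005] z [ 0.6449 -0.7642  0.0018] [-1.  0. -0.]
```

>>> step_arm(motion=[{"linear":[0,0,0],"delta_rot":[0,0.06,0],"fingers":0.5},{"linear":[0,0,0],"delta_rot":[0,0.18,0],"fingers":0.5},{"linear":[0,0,0],"delta_rot":[0,0.3,0],"fingers":0.5},{"linear":[0,0,0],"delta_rot":[0,0.42,0],"fingers":0.5},{"linear":[0,0,0],"delta_rot":[0,0.54,0],"fingers":0.5},{"linear":[0,0,0],"delta_rot":[0,0.66,0],"fingers":0.5},{"linear":[0,0,0],"delta_rot":[0,0.78,0],"fingers":0.5},{"linear":[0,0,0],"delta_rot":[0,0.9,0],"fingers":0.5},{"linear":[0,0,0],"delta_rot":[0,1.02,0],"fingers":0.5},{"linear":[0,0,0],"delta_rot":[0,1.14,0],"fingers":0.5},{"linear":[0,0,0],"delta_rot":[0,1.26,0],"fingers":0.5},{"linear":[0,0,0],"delta_rot":[0,1.38,0],"fingers":0.5},{"linear":[0,0,0],"delta_rot":[0,1.5,0],"fingers":0.5},{"linear":[0,0,0],"delta_rot":[0,1.57,0],"fingers":0.5},{"linear":[0,0,0],"delta_rot":[0,1.57,0],"fingers":0.5},{"linear":[0,0,0],"delta_rot":[0,1.57,0],"fingers":0.5},{"linear":[0,0,0],"delta_rot":[0,1.57,0],"fingers":0.5}])

```text
time_s: 14.88
ee_pos: [0.4863, -0.0344, 0.354]
tool_rot: [3.136, -0.698, 1.576]
force: [-0.1, 0.3, -3.3]
width: 0.0525
gripper_force: 52.8
```

```bash
python3 - <<'E'
from h import *
s=bot.observe();print(s["time_s"],s["ee_pos"],s["tool_rot"],s["joint_positions"],s["force"],s["width"],s["qd"])
f=imaging.grab_frame("scene");g=imaging.grab_frame("top")
R0=R.from_euler('xyz',s["tool_rot"]);v=R0.apply([-0.7642,0.0017,-0.6449]);c=s["ee_pos"]-.03*R0.apply([0,0,1]);print(v,c)
for k in(-100,0,40): print(k,proj(f,c+v*k/1000),proj(g,c+v*k/1000))
for fr in(f,g):
  for d in imaging.trace(fr,"vase"):
    ys,xs=np.nonzero(d["mask"]); print(d["score"],xs.min(),xs.max(),ys.min(),ys.max(),xs.mean(),ys.mean())
cv2.imwrite("pics/n.png",np.hstack([cv2.resize(f["pixels"][20:260,220:460],(400,400),interpolation=2),cv2.resize(g["pixels"][130:290,230:390],(400,400),interpolation=2)])[:,:,::-1])
E
```

```text
14.875 [ 0.4863 -0.0344  0.354 ] [ 3.1359 -0.698   1.5765] [-0.5895 -0.0948  1.8508  0.5792  1.7808 -0.5856] [-0.1476  0.2713 -3.2591] 0.05250577799929747 [ 0.0019 -0.002  -0.0005  0.0056  0.0014  0.0004]
[ 0.0037 -0.9999  0.003 ] [ 0.4863 -0.0537  0.377 ]
-100 [354.4336  88.9025] [312.7765 195.5277]
0 [314.5999  79.8076] [366.8885 194.5   ]
40 [299.885  76.476] [388.7481 194.085 ]
0.8 436 461 170 224 447.736629667003 194.64480322906155
0.71 293 357 65 95 326.55837104072396 81.0262443438914
0.62 219 243 170 210 231.43157894736842 186.6827067669173
0.98 243 268 279 301 255.4126637554585 290.03275109170306
0.61 315 386 180 209 354.3207207207207 194.15795795795796
```

View pics/n.png

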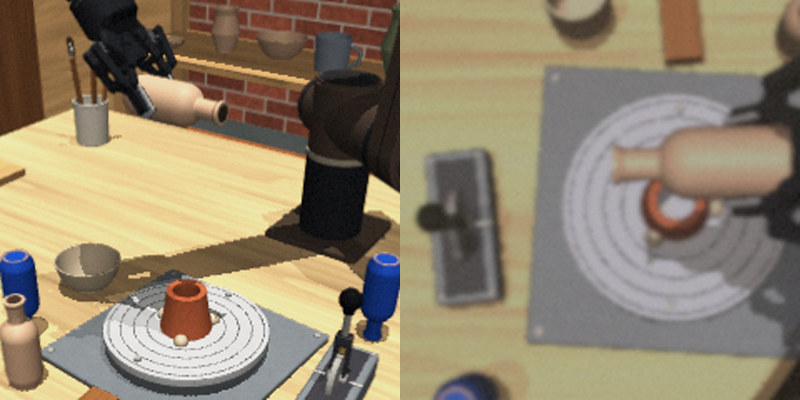

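The final picture shows the vase level: its mouth is at scene (353,88) against a predicted (354,89). It is about 0.35 m up, and the foot points sideways in the open. The chuck is empty, the lever knob is unchanged at scene (430,200), and nothing else visible in the picture has moved.

```bash
python3 -c "
from plant import close_job
print(close_job())"
```

```text
the job is handed in; nothing more can be done
None
```

The job is handed in at about 15 s of the 48 s allowed: the lever stands upright in its stop notch, and the vase is out of its chuck and held level and steady about 0.35 m above the bench with its foot ring in view.

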